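Ready the forms printer: thickness lever, cover, on-line

ROBOT

A 6-joint arm with a two-finger parallel gripper is mounted at the origin on the work surface. World frame = base frame: x ahead of the robot, y to its left, z up, the work surface at z = 0. Lengths are in m, angles in degrees, forces in N, time in s.
With the tool pointing down it reaches from about 0.4 to 0.825 m from the base axis. Payload 7 kg.
Tool frame: the origin (TCP) lies midway between the tips of the shut fingers; the grasp point (between the pads) lies 19 mm behind it; z points along the fingers, y is the direction in which the jaws open and shut (so a half turn about z gives the same grasp; the last joint's range is limited). The gripper opens to 88 mm and grips with 3 to 60 N. Pads are 19 mm wide; open, the fingers measure 130 mm over their backs; the gripper's body (78 mm by 193 mm) begins 47 mm behind the grasp point.
Start: joints at [-60.613, 20.546, 0.682, 0, -70.136, -16.507], TCP at [0.15, -0.658, 0.227] pointing down, gripper open.
Joint ranges: [-176.03, 176.03], [-82.01, 121.73], [-58.28, 71.71], [-173.87, 95.51], [-174.79, -0.11], [-173.66, 173.66]. Speed limits (degrees/s): [136.94, 136.94, 172.46, 180, 180, 180].

INTERFACE

Orientations are given as a 3x3 rotation matrix whose columns are the frame's x, y, z axes.
In Python, from rig import robot gives the robot as it stands. Calls block until the motion is done:
- robot.goto(position, orientation): joint-space move of the TCP to a pose.
- robot.servo_line(position, ori=None, speed=0.15): straight line of the TCP; ori=None keeps the orientation; speed is the mean speed in m/s.
- robot.movej(angles): joint-space move.
- robot.move_gripper(opening): opening from 0.0 (shut) to 1.0 (fully open); the grip force is fixed at half the most; returns when the fingers have stopped.
- robot.dwell(seconds).
- robot.ik(position, orientation): joint angles nearest the present ones, or None.
- robot.grab_frame(name): name is "scene" or "top" or "wrist"; returns (picture, depth): 480x640x3 uint8, red, green, blue; 480x640 float32, m along the optical axis (not along the pixel's ray), 0 where there is no reading.
- robot.camera_info(name): a dict with "vfov" (degrees; the focal length in pixels is half the picture's height over the tangent of half this angle, whatever the lens; pixels are square), "cx", "cy" (the principal point, pixels), "view" (4x4, takes a point from world to camera coordinates); the wrist camera has in their place "T_tool_cam" (4x4, takes a point from camera to tool coordinates, whose origin is the TCP and whose axes are the flange's). Camera axes: x right, y down, z forward; pixel columns grow to the right and rows downward; lengths in m; the calibration is good to about 2 mm. A picture is of the moment at which its call begins: read the wrist's pose just before it. camera_info takes no time and is no camera call.
A pose or a line that the arm cannot do raises robot.Unreachable and nothing moves.
- robot.job_done(): hands the job in, once; it reports no verdict.
Readings, each from a call of its own:
- robot.read_t(): time.
- robot.read_qpos(): joint angles.
- robot.read_qvel(): joint speeds.
- robot.read_effort(): joint torques, N m.
- robot.read_position(): TCP position.
- robot.read_tcp_rot(): TCP orientation.
- robot.read_force(): force on the tool from outside, world axes, zero at the start.
- robot.read_ft_torque(): the same for the moment, N m.
- robot.read_grip_width(): opening from 0.0 (shut) to 1.0 (fully open).
Only numpy, scipy, OpenCV 4.12 (cv2) and the standard library are available. Lean on these libraries where they do the work, as an engineer would, in place of code of your own. Each camera call takes 0.05 s, during which the arm holds its last target.

TASK

The printer is about to run five-part forms: click its paper-thickness lever backwards, one notch at a time and letting it settle at each click, until it rests in the fifth notch, counting the notch nearest the printer's front as the first. Then shut the cover fully and press the wide on-line key at the right-hand end of the key panel all the way down and let it go, without pressing the two small keys or disturbing the things lying around.

Things in the scene. Friction and masses are not known exactly. Their poses are not given: they have to be found in the camera images.
- printer: Grey-beige dot-matrix printer fixed on the table, 370 mm wide (y), 275 mm deep (x -140 to 135), 126 mm high with the cover shut. Origin: centre of its underside; x from its front (key panel, towards the robot) to its back, y to its left, z up. Rear housing x 60 to 135, top at z = 122. A 45 mm high pack of forms lies behind it (x 165 to 445).
- deck (a point): Middle of the front deck with the keys, at printer (-115, 0, 92) mm. The deck spans x -140 to -90; the left and right cheeks (|y| 120 to 185, x -90 to 60) have the same top, z = 92. Between the cheeks is a well with black platen roller, print head and ribbon, nothing higher than z = 110.
- thickness_lever (a joint): Paper-thickness lever on the left cheek, swinging fore and aft; rad, 0 at the front stop, growing backwards (printer +x), upright at 0.495, rear stop 0.99. Sprung detent, 7 notches 0.165 apart: first 0, fourth 0.495, fifth 0.66, seventh 0.99. Starts in the first, second or third. Pushed past half way to the next notch (4 to 8 N at the tab) it snaps in; short of that it falls back.
- lever_axis (a point): Axis of the thickness lever (along printer y), at printer (-35, 152, 52) mm, hidden in the left cheek. The lever comes up through a black slot; white ridges either side of the slot mark the 7 notches, the two end ones longer.
- lever_tab (a point): Centre of the lever's black thumb tab, 55 mm from the lever's axis. The tab is 14 mm along the swing, 12 mm wide (along printer y), 22 mm tall along the lever; one notch is 9 mm of travel. Upright, the tab reaches from z = 96 to 118 mm.
- cover (a joint): Cover of the printer, hinged along y at its rear edge. Value in rad: 0 shut, about 1.57 standing straight up, stop at 1.72; open at the start (1.5 to 1.65). A stiff hinge: it stays where it is left and must be pushed (about 2 N at the free edge) all the way down to 0.
- cover_hinge (a point): Middle of the cover's hinge line, at printer (60, 0, 122) mm, fixed.
- cover_edge (a point): Middle of the cover's free edge, on its outer face, 150 mm from the hinge. The cover is a 4 mm lid 370 mm wide with 29 mm skirts on its inner side at the left, right and free edges; shut, its flat outer face lies at z = 126 mm; open, its outer face looks to the back.
- online_key (a joint): On-line key, value in m: 0 up, 0.004 fully down; springs back. About 4 N fully down.
- online_key_top (a point): Centre of the top of the on-line key, the wide key (16 x 28 mm) at the right-hand end of the front panel, at printer (-117, -145) mm, top 6 mm above the deck.
- form_key (a joint): Small key (16 x 14 mm) at printer (-117, -90) mm, 55 mm left of the on-line key; value in m, 0 up, 0.004 down. Not to be pressed.
- feed_key (a joint): Small key (16 x 14 mm) at printer (-117, -50) mm; value in m, 0 up, 0.004 down. Not to be pressed.
- mug: White mug, 80 mm wide, 95 mm high, left of the printer; origin at the centre of its foot. Bystander.
- screwdriver: Screwdriver lying on the table to the right of the printer. Bystander.
- ribbon_box: Spare black ribbon cartridge, 220 x 95 x 22 mm, lying to the right of the printer; origin at its underside. Bystander.

How it is judged:
By the outcome, as a careful person would: the job done as asked, in the order asked, and still so for the second after the job is handed in, with the robot touching nothing.
It also fails if it takes over 67 s, if anything falls off the work surface, if the arm or the gripper's body presses on something with over 40 N, if the wrist force passes 120 N, or if a joint passes its speed limit or range.

## Working session

There is one attempt and no reset: what is moved stays moved. The work goes in short steps, each a Python script; the robot and the scene stay as the last script left them, time stands still between calls to the robot, and variables do not carry over. Pictures are saved under pics/ and viewed, and the job is handed in when it is done.

```bash
mkdir -p pics; ls; python3 - <<'E'
from rig import robot
import cv2,numpy as np
np.set_printoptions(precision=4,suppress=True)
for n in ("scene","top"):
    p,d=robot.grab_frame(n); cv2.imwrite(f"pics/{n}0.png",p[:,:,::-1]); np.savez(f"{n}0.npz",p=p,d=d)
    print(n,robot.camera_info(n))
print(robot.camera_info("wrist"),robot.read_t(),robot.read_position(),robot.read_tcp_rot())
E
```

```text
pics
scene {'vfov': 47.937170602812316, 'cx': 316.74027499255726, 'cy': 234.98626573273893, 'view': array([[-0.3223,  0.9466,  0.0001,  0.1872],
       [ 0.7789,  0.2652, -0.5683, -0.3875],
       [-0.538 , -0.1831, -0.8228,  1.5518],
       [ 0.    ,  0.    ,  0.    ,  1.    ]])}
top {'vfov': 43.670788229683865, 'cx': 318.4888615089614, 'cy': 246.57692008065953, 'view': array([[-0.0199, -0.9998, -0.0019, -0.0261],
       [-0.9955,  0.02  , -0.0929,  0.5558],
       [ 0.0929,  0.0001, -0.9957,  1.2729],
       [ 0.    ,  0.    ,  0.    ,  1.    ]])}
{'vfov': 63.22848287029459, 'cx': 320.18750303963674, 'cy': 240.85653512830763, 'T_tool_cam': array([[-0.0006, -0.9567, -0.2909,  0.0785],
       [ 1.    , -0.0005, -0.0004,  0.0001],
       [ 0.0003, -0.2909,  0.9567, -0.1582],
       [ 0.    ,  0.    ,  0.    ,  1.    ]])} 0.1 [ 0.1503 -0.6576  0.2257] [[-0.9749 -0.2228 -0.0005]
 [-0.2228  0.9749  0.0014]
 [ 0.0002  0.0014 -1.    ]]
```

View pics/scene0.png

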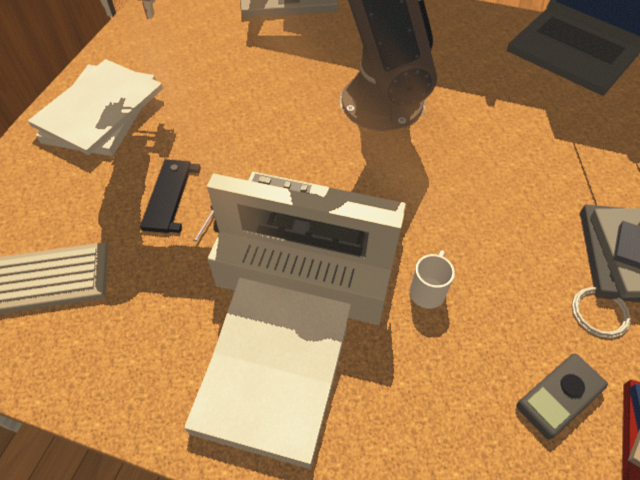

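View pics/top0.png

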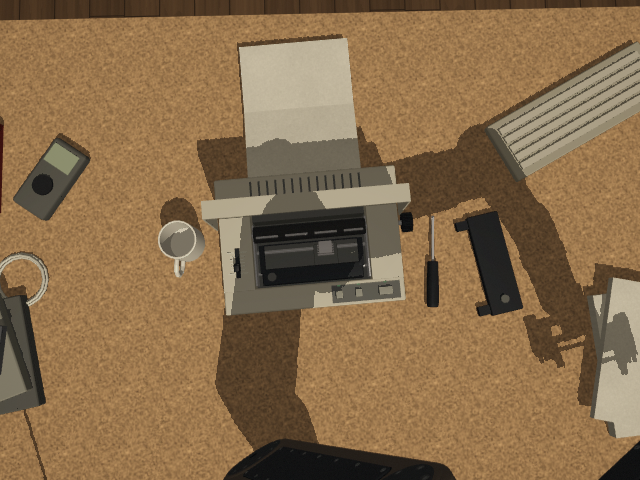

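The top view shows the printer with its front edge from about (226,315) to (405,299), the lever at about (237,262), the keys at (338..386, 292) and the open cover as a bar at row ~200. I'll localise the printer first.

```bash
cat > h.py <<'E'
import numpy as np,cv2
np.set_printoptions(precision=4,suppress=True)
def cam(robot,n,p=None,R=None):
    i=robot.camera_info(n); f=240/np.tan(np.radians(i['vfov']/2))
    if n=='wrist':
        T=np.eye(4);T[:3,:3]=R;T[:3,3]=p; T=T@np.array(i['T_tool_cam'])
    else: T=np.linalg.inv(np.array(i['view']))
    return dict(f=f,cx=i['cx'],cy=i['cy'],T=T)
def ray(c,u,v):
    d=c['T'][:3,:3]@np.array([(u-c['cx'])/c['f'],(v-c['cy'])/c['f'],1.]); return c['T'][:3,3],d
def onplane(c,u,v,z):
    o,d=ray(c,u,v); return o+d*(z-o[2])/d[2]
def atdepth(c,u,v,D):
    o,d=ray(c,u,v); return o+d*D
def proj(c,P):
    q=np.linalg.inv(c['T'])@np.append(P,1); return np.array([c['cx']+c['f']*q[0]/q[2],c['cy']+c['f']*q[1]/q[2]])
def grid(c,d):
    v,u=np.mgrid[:480,:640]; q=np.stack([(u-c['cx'])/c['f'],(v-c['cy'])/c['f'],np.ones(u.shape)],-1)*d[...,None]
    return q@c['T'][:3,:3].T+c['T'][:3,3]
E
python3 - <<'E'
from rig import robot
from h import *
c=cam(robot,'top'); z=np.load('top0.npz'); p,d=z['p'],z['d']
for u,v in [(226,315),(405,299)]: print(onplane(c,u,v,.092))
P=grid(c,d)
m=(abs(P[...,2]-.092)<.006)&(d>0)
n,l,s,_=cv2.connectedComponentsWithStats(m.astype(np.uint8)); print(s[s[:,4]>100])
cv2.imwrite('pics/m.png',np.vstack([m[160:340,180:440].astype(np.uint8)*255]).repeat(2,0).repeat(2,1))
cv2.imwrite('pics/crop.png',cv2.resize(p[160:340,180:440,::-1],None,fx=3,fy=3,interpolation=cv2.INTER_CUBIC))
for u,v in [(237,262),(230,230),(240,300),(370,285),(386,290),(358,292),(338,294),(300,205),(407,222)]: print((u,v),P[v,u])
E
```

```text
[0.4129 0.1539 0.092 ]
[ 0.4381 -0.2115  0.092 ]
[[     0      0    640    480 296675]
 [   219    203    194    113   9783]
 [   158    220     39     39    271]
 [   317    240     17     14    143]]
(237, 262) [0.5203 0.1301 0.0964]
(230, 230) [0.5874 0.1451 0.0891]
(240, 300) [0.4427 0.1248 0.0945]
(370, 285) [ 0.4679 -0.1408  0.0939]
(386, 290) [ 0.457  -0.1726  0.0986]
(358, 292) [ 0.4541 -0.1156  0.0997]
(338, 294) [ 0.4509 -0.075   0.0966]
(300, 205) [ 0.6067 -0.006   0.2714]
(407, 222) [ 0.5942 -0.2186  0.1077]
```

View pics/crop.png

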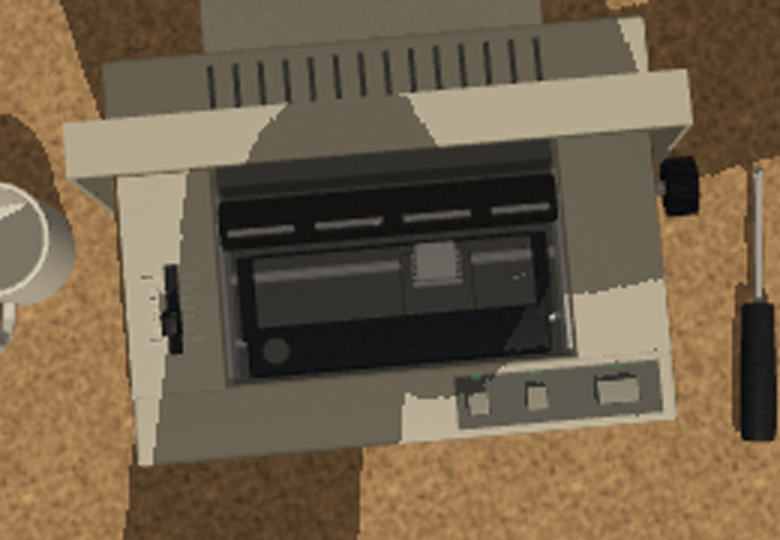

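View pics/m.png

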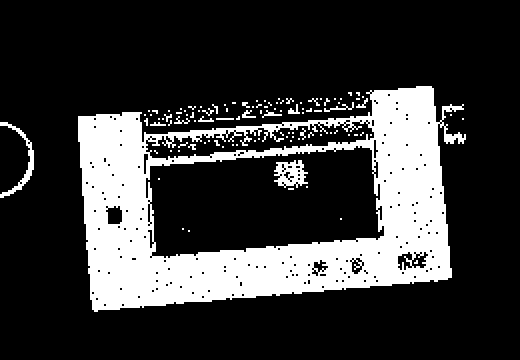

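```bash
python3 - <<'E'
from rig import robot
from h import *
c=cam(robot,'top'); z=np.load('top0.npz'); p,d=z['p'],z['d']
P=grid(c,d)
m=((abs(P[...,2]-.092)<.006)&(d>0)).astype(np.uint8)
n,l,s,_=cv2.connectedComponentsWithStats(m); k=1+np.argmax(s[1:,4]); m=(l==k)
P[...,2]; print('deck z med',np.median(P[m][:,2]))
# front edge: lowest row per column; project on z=.092 at pixel edge
def fit(pts):
    pts=np.array(pts,np.float32); r=cv2.fitLine(pts,cv2.DIST_HUBER,0,1e-4,1e-4).ravel(); return r
F=[onplane(c,u,np.where(m[:,u])[0].max()+.5,.092)[:2] for u in range(232,400)]
L=[onplane(c,np.where(m[v])[0].min()-.5,v,.092)[:2] for v in range(230,305)]
R=[onplane(c,np.where(m[v,:406])[0].max()+.5,v,.092)[:2] for v in range(240,292)]
f,l_,r=fit(F),fit(L),fit(R); print(f,l_,r)
ang=lambda q:np.degrees(np.arctan2(q[1],q[0]))
print(ang(f),ang(l_),ang(r))
def X(a,b):
    t=np.linalg.solve(np.c_[a[:2],-b[:2]],b[2:]-a[2:]); return a[2:]+t[0]*a[:2]
A,B=X(f,l_),X(f,r); print('FL',A,'FR',B,np.linalg.norm(A-B))
dy=(A-B)/np.linalg.norm(A-B); dx=np.array([dy[1],-dy[0]]); yaw=np.degrees(np.arctan2(dx[1],dx[0]))
o=(A+B)/2+.140*dx; print('yaw',yaw,'origin',o)
np.savez('pose.npz',o=o,yaw=yaw)
W=lambda x,y,z:np.append(o+x*dx+y*dy,z)
for nm,q in dict(key=(-.117,-.145,.098),form=(-.117,-.09,.098),feed=(-.117,-.05,.098),tab1=(-.0611,.152,.1004),tab3=(-.035-.055*np.sin(.165),.152,.106)).items(): print(nm,W(*q),proj(c,W(*q)))
# cover points
s=np.load('scene0.npz'); cs=cam(robot,'scene'); Q=grid(cs,s['d'])
Rl=lambda q:np.r_[(q[:2]-o)@dx,(q[:2]-o)@dy,q[2]]
for u,v in [(307,195),(230,190),(380,210),(300,205),(300,215),(300,230),(235,215),(380,240),(300,250)]: print((u,v),Rl(Q[v,u]))
for u,v in [(300,205),(220,212),(390,195)]: print('top',Rl(P[v,u]))
for u,v in [(166,261),(237,262)]: print(u,v,Rl(P[v,u]))
E
```

```text
deck z med 0.09225179273054196
[ 0.0678 -0.9977  0.425  -0.0287] [0.9975 0.0707 0.4784 0.1596] [ 0.9978  0.0666  0.5067 -0.2083]
-86.11195 4.056999 3.8203294
FL [0.4125 0.155 ] FR [ 0.4375 -0.213 ] 0.3687752
yaw 3.8880444 origin [ 0.5647 -0.0195]
key [ 0.4578 -0.1721  0.098 ] [385.6999 289.6326]
form [ 0.4541 -0.1172  0.098 ] [358.7648 292.0113]
feed [ 0.4513 -0.0773  0.098 ] [339.1662 293.7422]
tab1 [0.4934 0.128  0.1004] [237.8394 275.0087]
tab3 [0.5105 0.1292 0.106 ] [236.8313 266.4996]
(307, 195) [0.0402 0.0057 0.2722]
(230, 190) [ 0.0645 -0.1376  0.2704]
(380, 210) [0.0399 0.1438 0.2725]
(300, 205) [ 0.066  -0.0005  0.2719]
(300, 215) [ 0.0671 -0.001   0.2425]
(300, 230) [ 0.0663 -0.0025  0.1919]
(235, 215) [ 0.0657 -0.1374  0.1937]
(380, 240) [0.0672 0.1545 0.2179]
(300, 250) [ 0.068  -0.0039  0.122 ]
top [0.0429 0.0106 0.2714]
top [0.0426 0.1522 0.2731]
top [ 0.0462 -0.1493  0.2739]
166 261 [-0.0104  0.3215 -0.0021]
237 262 [-0.0342  0.1522  0.0964]
```

```bash
cat >> h.py <<'E'
_z=np.load('pose.npz'); o=_z['o']; _y=np.radians(float(_z['yaw']))
dx=np.array([np.cos(_y),np.sin(_y)]); dy=np.array([-dx[1],dx[0]])
W=lambda x,y,z:np.append(o+x*dx+y*dy,z)
Rl=lambda q:np.r_[(np.array(q)[:2]-o)@dx,(np.array(q)[:2]-o)@dy,q[2]]
RD=np.array([[-dx[0],dy[0],0],[-dx[1],dy[1],0],[0,0,-1.]])
def snap(robot,n,fn,crop=None,s=1):
    p0,R0=robot.read_position(),robot.read_tcp_rot(); im,d=robot.grab_frame(n)
    c=cam(robot,n,p0,R0); np.savez(fn+'.npz',p=im,d=d,**c)
    b=im[:,:,::-1]
    if crop: b=cv2.resize(b[crop[1]:crop[3],crop[0]:crop[2]],None,fx=s,fy=s,interpolation=cv2.INTER_CUBIC)
    cv2.imwrite(f'pics/{fn}.png',b); return c,im,d
E
python3 - <<'E'
from rig import robot
from h import *
robot.goto(W(-.16,-.15,.36),RD); robot.move_gripper(0.0)
robot.goto(W(-.10,.152,.25),RD)
snap(robot,'wrist','w1'); 
print(Rl(robot.read_position()),robot.read_t(),robot.read_force(),robot.read_grip_width())
E
```

```text
[-0.0997  0.1513  0.2505] 4.8417 [ 0.2277 -0.0621 -0.5847] 0.007279873709019825
```

View pics/w1.png

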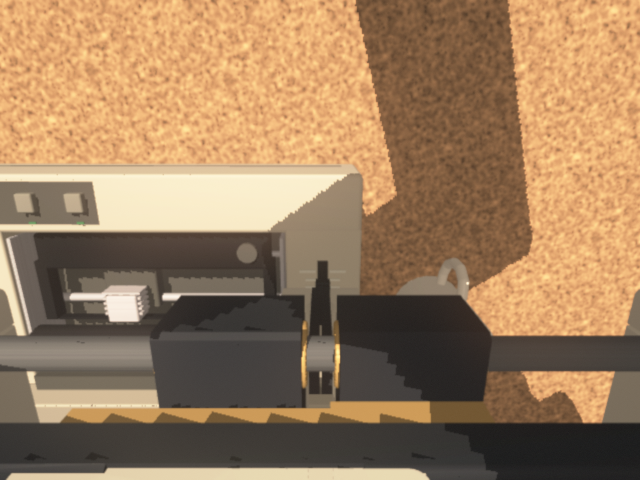

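The wrist view looks back towards the front edge (row 165); the fingers cover the lever at (320,275+). I'll move higher and further back so it clears.

```bash
python3 - <<'E'
from rig import robot
from h import *
robot.servo_line(W(-.02,.152,.34),speed=.3)
c,im,d=snap(robot,'wrist','w2',(220,60,420,260),4)
u,v=proj(c,W(-.045,.152,.105)); print(u,v)
robot.servo_line(W(-.02,.11,.34),speed=.2)
snap(robot,'wrist','w3',(220,60,420,260),4)
P=grid(c,d); m=(P[...,2]>.097)&(P[...,2]<.125)
X=np.array([Rl(q) for q in P[m]]); X=X[(abs(X[:,1]-.152)<.012)&(X[:,0]<0.03)&(X[:,0]>-.09)]
print(len(X),X.min(0),X.max(0),np.median(X,0)); print(robot.read_t())
E
```

```text
321.01914041273204 177.53120713470233
191 [-0.0526  0.148   0.103 ] [-0.038   0.1588  0.1197] [-0.0457  0.1539  0.1162]
5.85
```

View pics/w2.png

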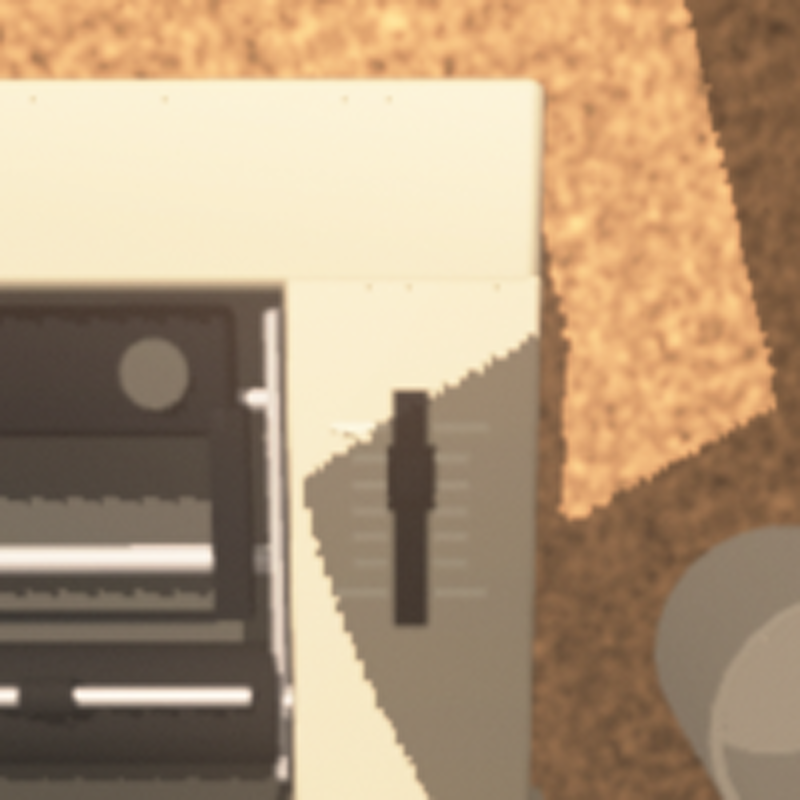

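View pics/w3.png

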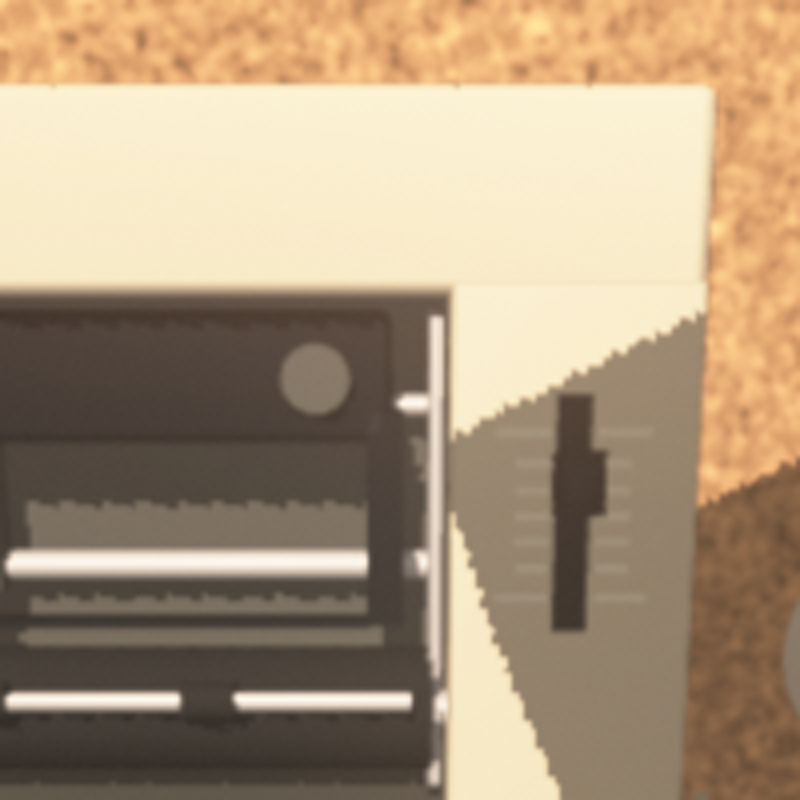

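The tab is at rows 440–510 of the crop: its top is measured at x −45.7, z 116 mm. That is lean −0.165, the third notch (2nd would be x −56), and agrees with the ridges. So two clicks are needed. I'll push from the front, in millimetre steps with force watch.

```bash
cat >> h.py <<'E'
def push(robot,x0,x1,y,z,step=.001):
    robot.dwell(.2); f0=robot.read_force(); peak=0; x=x0; log=[]
    while x<x1-1e-6:
        x+=step; robot.servo_line(W(x,y,z),speed=.02); 
        f=-(robot.read_force()-f0)[:2]@dx; log.append((round(x*1e3,1),round(Rl(robot.read_position())[0]*1e3,1),round(float(f),2)))
        peak=max(peak,f)
        if peak>2 and f<.4*peak: print('snap'); break
        if f>25: print('too hard'); break
    print(log); return x
E
python3 - <<'E'
from rig import robot
from h import *
robot.goto(W(-.085,.152,.17),RD)
robot.servo_line(W(-.085,.152,.101),speed=.15)
robot.servo_line(W(-.067,.152,.101),speed=.06)
print(robot.read_t(),robot.read_force())
x=push(robot,-.067,-.053,.152,.101)
robot.servo_line(W(x-.004,.152,.101),speed=.05); robot.dwell(.3)
print(x,robot.read_t(),Rl(robot.read_position()))
E
```

```text
7.6833 [-0.2442  0.5601 -1.0856]
snap
[(-66.0, np.float64(-66.0), -0.15), (-65.0, np.float64(-64.9), 0.52), (-64.0, np.float64(-63.9), 0.38), (-63.0, np.float64(-63.0), 0.85), (-62.0, np.float64(-62.1), 1.72), (-61.0, np.float64(-61.5), 5.12), (-60.0, np.float64(-61.2), 7.47), (-59.0, np.float64(-60.2), 8.0), (-58.0, np.float64(-58.3), 4.1), (-57.0, np.float64(-56.7), 1.26)]
-0.056999999999999995 10.9333 [-0.0609  0.1521  0.101 ]
```

```bash
python3 - <<'E'
from rig import robot
from h import *
robot.dwell(.3)
x=push(robot,-.0575,-.0435,.152,.101)
robot.servo_line(W(x-.006,.152,.101),speed=.05)
print(x,robot.read_t(),Rl(robot.read_position()))
robot.servo_line(W(-.075,.152,.101),speed=.15)
robot.servo_line(W(-.075,.152,.2),speed=.25)
robot.goto(W(-.02,.152,.34),RD)
c,im,d=snap(robot,'wrist','w4',(220,60,420,260),4)
P=grid(c,d); m=(P[...,2]>.105)&(P[...,2]<.125)
X=np.array([Rl(q) for q in P[m]]); X=X[(abs(X[:,1]-.152)<.012)&(X[:,0]<0.03)&(X[:,0]>-.09)]
print(len(X),X.min(0),X.max(0),np.median(X,0)); print(robot.read_t())
E
```

```text
snap
[(-56.5, np.float64(-56.3), 0.24), (-55.5, np.float64(-55.4), 0.15), (-54.5, np.float64(-54.3), 0.46), (-53.5, np.float64(-53.4), 0.44), (-52.5, np.float64(-52.4), -0.14), (-51.5, np.float64(-51.6), 0.64), (-50.5, np.float64(-51.2), 5.18), (-49.5, np.float64(-50.2), 4.77), (-48.5, np.float64(-49.1), 5.53), (-47.5, np.float64(-47.5), 2.95), (-46.5, np.float64(-46.2), 1.51)]
-0.04649999999999999 14.575 [-0.0524  0.1522  0.1011]
215 [-0.0359  0.1476  0.1052] [-0.0199  0.1587  0.1188] [-0.0288  0.1527  0.1165]
16.125
```

View pics/w4.png

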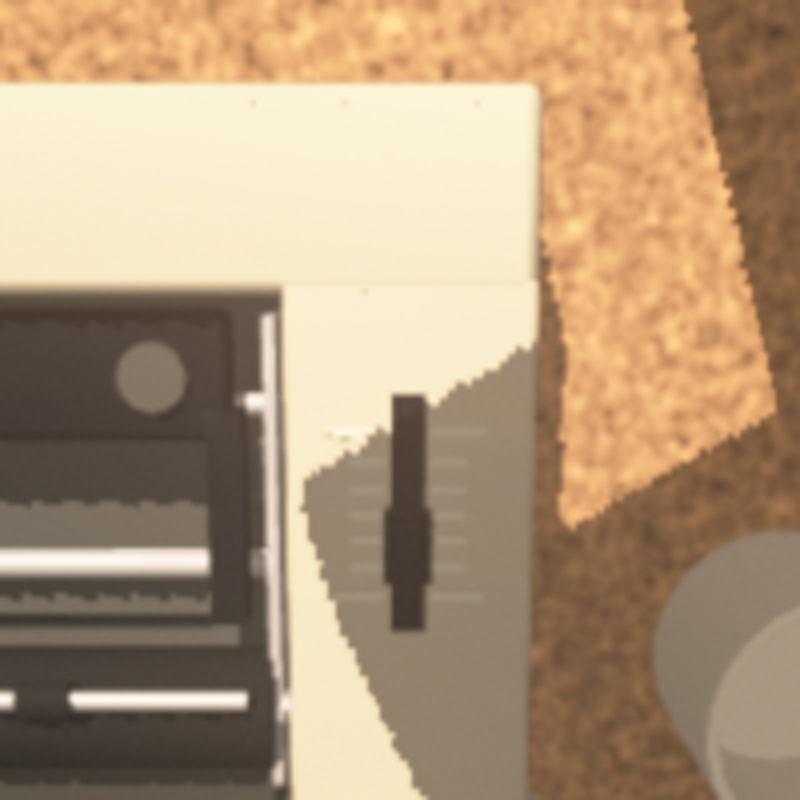

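```bash
python3 - <<'E'
from h import *
for n in('w2','w4'):
    z=np.load(n+'.npz'); c=dict(f=z['f'],cx=z['cx'],cy=z['cy'],T=z['T']); P=grid(c,z['d'])
    # tab: dark wide part; top face edges by ray onto the top's height
    g=z['p'].astype(int).sum(2)
    rows=[(v,int((g[v,312:336]<230).sum())) for v in range(155,212)]
    print(n,[r for r in rows]);
    m=(P[...,2]>.113)&(P[...,2]<.121); X=np.array([Rl(q) for q in P[m]]); X=X[(abs(X[:,1]-.152)<.012)&(X[:,0]<0)&(X[:,0]>-.09)]
    print(len(X),np.percentile(X[:,0],[2,50,98]))
    cc=c
    for ph in (-.165,0,.165):
        a=[W(-.035+(.066*np.sin(ph)+s*.007*np.cos(ph)),.152,.052+.066*np.cos(ph)-s*.007*np.sin(ph)) for s in(-1,1)]
        print(ph,[proj(c,q)[1].round(1) for q in a])
E
```

```text
w2 [(155, 0), (156, 0), (157, 0), (158, 0), (159, 0), (160, 1), (161, 4), (162, 5), (163, 6), (164, 6), (165, 7), (166, 7), (167, 7), (168, 7), (169, 7), (170, 7), (171, 8), (172, 11), (173, 11), (174, 10), (175, 11), (176, 11), (177, 11), (178, 11), (179, 11), (180, 11), (181, 11), (182, 11), (183, 11), (184, 10), (185, 11), (186, 11), (187, 8), (188, 7), (189, 7), (190, 7), (191, 7), (192, 7), (193, 7), (194, 7), (195, 7), (196, 7), (197, 7), (198, 7), (199, 7), (200, 7), (201, 7), (202, 7), (203, 7), (204, 7), (205, 7), (206, 7), (207, 7), (208, 7), (209, 7), (210, 7), (211, 7)]
187 [-0.0525 -0.0452 -0.0382]
-0.165 [np.float64(171.1), np.float64(185.6)]
0 [np.float64(182.4), np.float64(196.6)]
0.165 [np.float64(193.6), np.float64(206.9)]
w4 [(155, 0), (156, 0), (157, 0), (158, 0), (159, 0), (160, 0), (161, 0), (162, 1), (163, 4), (164, 7), (165, 6), (166, 7), (167, 7), (168, 7), (169, 7), (170, 8), (171, 8), (172, 8), (173, 8), (174, 8), (175, 8), (176, 8), (177, 8), (178, 8), (179, 8), (180, 8), (181, 8), (182, 7), (183, 7), (184, 7), (185, 7), (186, 8), (187, 9), (188, 10), (189, 10), (190, 11), (191, 11), (192, 11), (193, 11), (194, 10), (195, 10), (196, 11), (197, 11), (198, 11), (199, 11), (200, 11), (201, 11), (202, 10), (203, 11), (204, 11), (205, 10), (206, 8), (207, 8), (208, 8), (209, 8), (210, 8), (211, 8)]
189 [-0.0353 -0.0284 -0.0202]
-0.165 [np.float64(172.2), np.float64(186.7)]
0 [np.float64(183.6), np.float64(197.8)]
0.165 [np.float64(194.8), np.float64(208.1)]
```

The tab moved to rows 187–206, about 2 px (≈3 mm) short of the exact fifth-notch prediction (194–208), so I'm checking it from straight above before trusting it.

```bash
python3 - <<'E'
from rig import robot
from h import *
robot.servo_line(W(.06,.152,.34),speed=.3)
c,im,d=snap(robot,'wrist','w5',(220,0,420,200),4)
ct,it,dt=snap(robot,'top','t5',(200,220,280,320),8)
for nm,cc in(('w',c),('t',ct)):
  for ph in (0,.0825,.12,.165):
    a=[W(-.035+(.066*np.sin(ph)+s*.007*np.cos(ph)),.152,.052+.066*np.cos(ph)-s*.007*np.sin(ph)) for s in(-1,1)]
    b=[W(-.035+(.044*np.sin(ph)+s*.007*np.cos(ph)),.152,.052+.044*np.cos(ph)-s*.007*np.sin(ph)) for s in(-1,1)]
    print(nm,ph,'top',[proj(cc,q).round(1) for q in a],'bot',[proj(cc,q)[1].round(1) for q in b])
g=im.astype(int).sum(2); u=int(proj(c,W(-.03,.152,.11))[0]); print(u,[(v,int((g[v,u-12:u+13]<230).sum())) for v in range(40,170)])
P=grid(c,d); m=(P[...,2]>.105)&(P[...,2]<.123)
X=np.array([Rl(q) for q in P[m]]); X=X[(abs(X[:,1]-.152)<.012)&(X[:,0]<0.01)&(X[:,0]>-.09)]; print(np.percentile(X,[2,50,98],axis=0))
print(robot.read_t())
E
```

```text
w 0 top [array([320.7,  96.3]), array([320.7, 112.5])] bot [np.float64(97.9), np.float64(113.2)]
w 0.0825 top [array([320.7, 102.7]), array([320.7, 118.7])] bot [np.float64(101.9), np.float64(117.0)]
w 0.12 top [array([320.7, 105.5]), array([320.7, 121.4])] bot [np.float64(103.7), np.float64(118.8)]
w 0.165 top [array([320.7, 109. ]), array([320.7, 124.7])] bot [np.float64(105.9), np.float64(120.8)]
t 0 top [array([235.9, 265.1]), array([235.4, 258.2])] bot [np.float64(265.8), np.float64(259.0)]
t 0.0825 top [array([235.7, 262.4]), array([235.3, 255.6])] bot [np.float64(264.0), np.float64(257.3)]
t 0.12 top [array([235.6, 261.2]), array([235.2, 254.4])] bot [np.float64(263.2), np.float64(256.5)]
t 0.165 top [array([235.5, 259.7]), array([235.2, 253. ])] bot [np.float64(262.2), np.float64(255.6)]
320 [(40, 0), (41, 0), (42, 0), (43, 0), (44, 0), (45, 0), (46, 0), (47, 0), (48, 0), (49, 0), (50, 0), (51, 0), (52, 0), (53, 0), (54, 0), (55, 0), (56, 0), (57, 0), (58, 0), (59, 0), (60, 0), (61, 0), (62, 0), (63, 0), (64, 0), (65, 0), (66, 0), (67, 0), (68, 0), (69, 0), (70, 0), (71, 0), 
[... 354 characters left out ...]
110, 11), (111, 11), (112, 11), (113, 11), (114, 11), (115, 11), (116, 11), (117, 11), (118, 11), (119, 11), (120, 11), (121, 10), (122, 9), (123, 7), (124, 7), (125, 7), (126, 7), (127, 7), (128, 7), (129, 7), (130, 7), (131, 7), (132, 7), (133, 6), (134, 6), (135, 6), (136, 6), (137, 6), (138, 6), (139, 0), (140, 0), (141, 0), (142, 0), (143, 0), (144, 0), (145, 0), (146, 0), (147, 0), (148, 0), (149, 0), (150, 0), (151, 0), (152, 0), (153, 0), (154, 0), (155, 0), (156, 0), (157, 0), (158, 0), (159, 0), (160, 0), (161, 0), (162, 0), (163, 0), (164, 0), (165, 0), (166, 0), (167, 0), (168, 0), (169, 0)]
[[-0.036   0.1476  0.106 ]
 [-0.0276  0.1532  0.1169]
 [-0.0205  0.1588  0.1189]]
16.6417
```

View pics/w5.png

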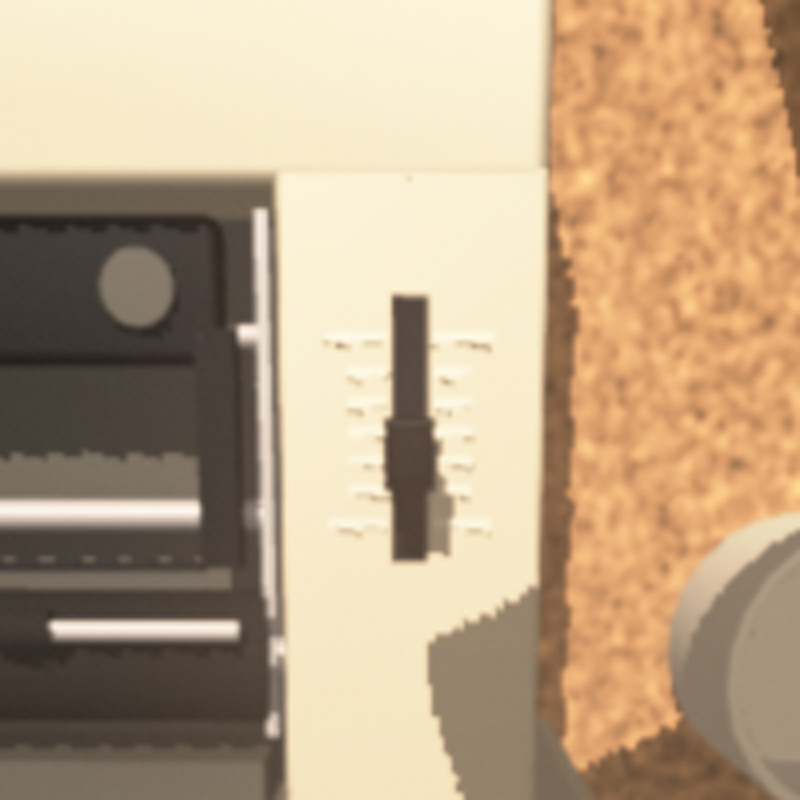

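View pics/t5.png

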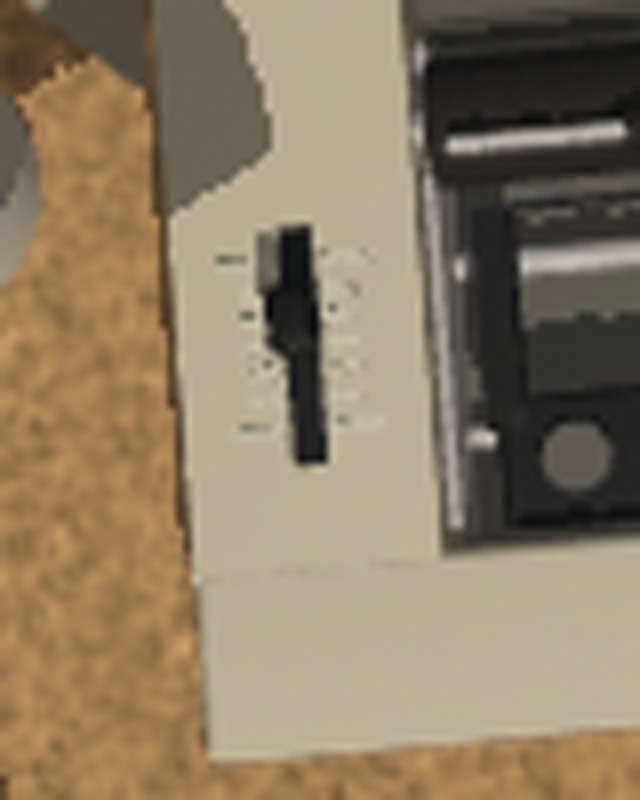

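```bash
python3 - <<'E'
from h import *
for n,r4,r1,r7,se in(('w2',187.75,60+428/4,60+592/4,(60+390/4,60+625/4)),('w4',188.75,60+432/4,60+597/4,(60+395/4,60+630/4)),('w5',433/4,342/4,528/4,(74,140))):
    z=np.load(n+'.npz'); c=dict(f=z['f'],cx=z['cx'],cy=z['cy'],T=z['T'])
    print(n,proj(c,W(-.035,.152,.0925))[1],'obs ridge4',r4)
    for v in (r1,r4,r7,*se,): print('  ',Rl(onplane(c,320,v,.0925)).round(4)[0])
    for e in {'w2':(171.5,187),'w4':(187,206),'w5':(105,122.3)}[n]: print('  edge x at z=.116',Rl(onplane(c,320,e,.116))[0].round(4))
E
```

```text
w2 185.5349502503327 obs ridge4 187.75
   -0.0541
   -0.0327
   -0.0111
   -0.0637
   -0.0022
  edge x at z=.116 -0.0523
  edge x at z=.116 -0.0372
w4 186.65074772094596 obs ridge4 188.75
   -0.0542
   -0.0328
   -0.011
   -0.0635
   -0.0021
  edge x at z=.116 -0.0383
  edge x at z=.116 -0.0194
w5 105.71653221074703 obs ridge4 108.25
   -0.0534
   -0.0327
   -0.0102
   -0.0637
   -0.0025
  edge x at z=.116 -0.0346
  edge x at z=.116 -0.0194
```

The ridges show the wrist view reads 2 mm too far back; corrected, the tab's rear edge gives a lever lean ≈0.10–0.12, i.e. past half way but apparently hanging short of the fifth notch (0.165). I'll feel for it gently from the front, stopping at the exact fifth-notch position.

```bash
python3 - <<'E'
from rig import robot
from h import *
robot.servo_line(W(-.075,.152,.34),speed=.3)
robot.servo_line(W(-.075,.152,.101),speed=.25)
robot.servo_line(W(-.053,.152,.101),speed=.08)
robot.dwell(.2);f0=robot.read_force()
x=-.053
while x<-.0425:
    x+=.0007; robot.servo_line(W(x,.152,.101),speed=.02); f=-(robot.read_force()-f0)[:2]@dx
    print((x*1e3).__round__(1),(Rl(robot.read_position())[0]*1e3).round(1),round(float(f),2))
robot.dwell(.4); print(-(robot.read_force()-f0)[:2]@dx,Rl(robot.read_position()),robot.read_t())
E
```

```text
-52.3 -52.4 -0.39
-51.6 -51.6 0.24
-50.9 -50.9 0.13
-50.2 -50.2 -0.61
-49.5 -49.4 0.36
-48.8 -48.8 -0.04
-48.1 -48.1 -1.13
-47.4 -47.4 -0.22
-46.7 -46.7 0.02
-46.0 -46.2 1.08
-45.3 -45.5 1.36
-44.6 -44.1 0.12
-43.9 -43.6 -0.12
-43.2 -43.1 0.07
-42.5 -42.7 0.84
-41.8 -42.3 3.3
4.475154562388215 [-0.0421  0.1519  0.1009] 23.375
```

It was indeed hanging (contact at −46.2) and has now gone in, with firm contact at −42.8, where the fifth notch should be. I'll back off and re-check on the way to the cover.

```bash
python3 - <<'E'
from rig import robot
from h import *
robot.servo_line(W(-.075,.152,.101),speed=.1)
robot.servo_line(W(-.075,.152,.34),speed=.3)
robot.servo_line(W(.06,.152,.34),speed=.3)
c,im,d=snap(robot,'wrist','w6',(220,0,420,200),4)
for ph in (0,.12,.165,.2,.33):
    print(ph,'rear top',Rl(onplane(c,320,122,.116))[0]*0+(-35+66*np.sin(ph)+7*np.cos(ph)).round(1))
g=im.astype(int).sum(2); w=(g[60:150,308:333]<230).sum(1); print([(60+i,int(k)) for i,k in enumerate(w) if k>7])
r=60+max(i for i,k in enumerate(w) if k>8)+.5; print('rear edge x corrected',Rl(onplane(c,320,r,.117))[0]*1e3-2.2)
print(robot.read_t())
E
```

```text
0 rear top -28.0
0.12 rear top -20.1
0.165 rear top -17.3
0.2 rear top -15.0
0.33 rear top -7.0
[(113, 10), (114, 10), (115, 10), (116, 10), (117, 10), (118, 10), (119, 10), (120, 10), (121, 10), (122, 10), (123, 10), (124, 10), (125, 9), (126, 9)]
rear edge x corrected -17.618085840265607
25.4583
```

View pics/w6.png

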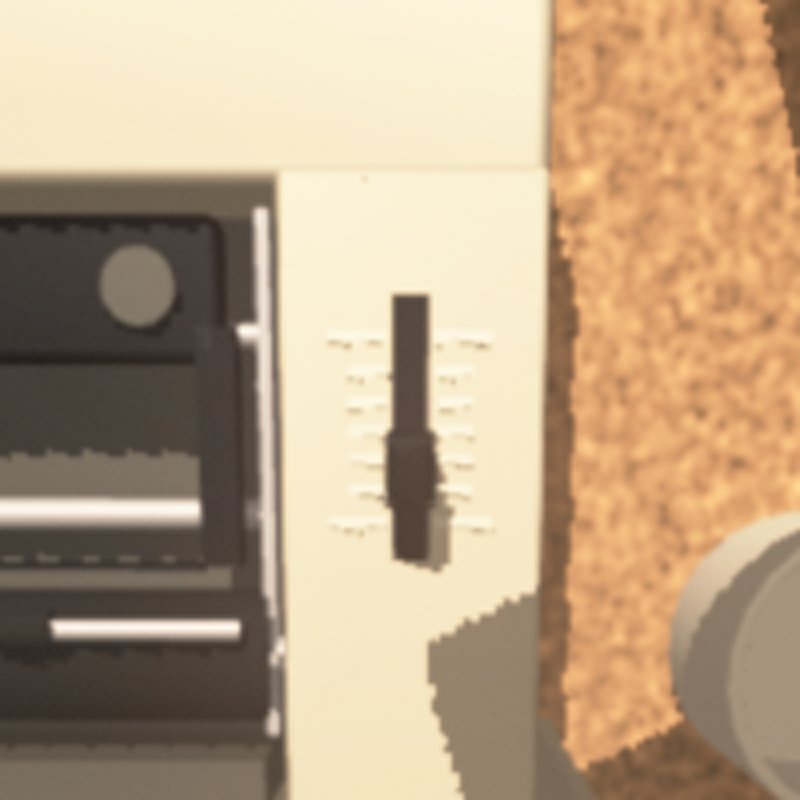

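The lever's rear edge reads −17.6 mm versus −17.3 expected for the fifth notch, so it is seated (tab at crop rows 430–508). Now the cover, pushed from behind around its arc.

```bash
python3 - <<'E'
from rig import robot
from h import *
robot.servo_line(W(.105,.03,.34),speed=.3)
robot.servo_line(W(.105,.03,.245),speed=.2)
robot.dwell(.15); f0=robot.read_force(); print(f0,robot.read_t())
r=.137; fx=.0095
for b in np.r_[1.62,1.5:0.05:-.145,.05]:
    q=(.060-r*np.cos(b)+.004*np.sin(b)+fx, .03, .122+r*np.sin(b)+.004*np.cos(b))
    robot.servo_line(W(*q),speed=.12); f=robot.read_force()-f0
    print(round(b,2),(np.array(q)*1e3).round(0),'f',np.r_[f[:2]@dx,f[:2]@dy,f[2]].round(1))
    if np.linalg.norm(f)>30: print('STOP');break
print(robot.read_t(),Rl(robot.read_position()))
snap(robot,'scene','s7',(170,150,470,350),2.6)
E
```

```text
[ 0.0795 -0.4137  0.3543] 26.8167
1.62 [ 80.  30. 259.] f [0.2 0.5 0.2]
1.5 [ 64.  30. 259.] f [ 0.4  0.8 -1.5]
1.36 [ 44.  30. 257.] f [ 0.4 -0.7 -0.3]
1.21 [ 25.  30. 252.] f [0.4 0.7 0.3]
1.06 [  7.  30. 244.] f [-0.1  0.9 -0.7]
0.92 [-10.  30. 233.] f [-0.1  0.1  0.4]
0.77 [-26.  30. 221.] f [ 0.2  0.8 -0. ]
0.63 [-39.  30. 206.] f [0.4 0.5 0.3]
0.48 [-50.  30. 189.] f [-0.1  0.1  0.1]
0.34 [-58.  30. 171.] f [-0.5 -0.1  0.5]
0.19 [-64.  30. 152.] f [ 0.6  0.2 -0.2]
0.05 [-67.  30. 133.] f [-0.7  0.   0.5]
30.65 [-0.0671  0.0299  0.1331]
```

View pics/s7.png

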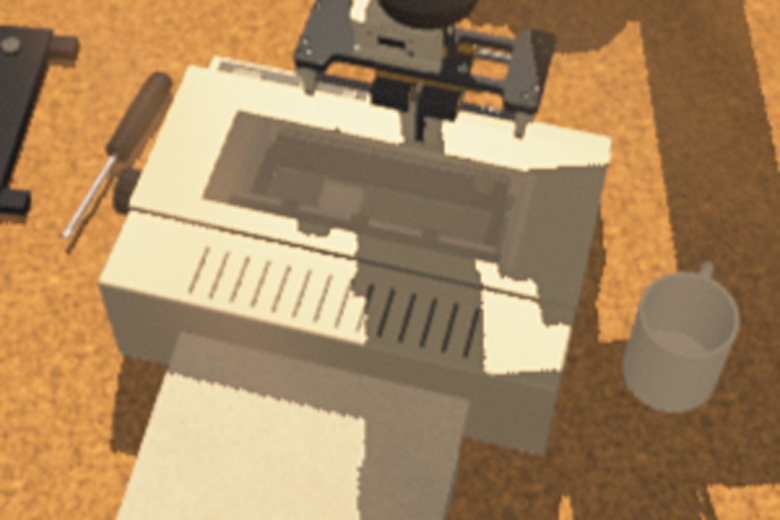

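The cover followed and is nearly shut; now pressing it down fully.

```bash
cat >> h.py <<'E'
def press(robot,x,y,z0,z1,fmax,step=.001):
    robot.dwell(.15); f0=robot.read_force(); z=z0; L=[]
    while z>z1+1e-6:
        z-=step; robot.servo_line(W(x,y,z),speed=.03); f=(robot.read_force()-f0)[2]
        L.append((round(z*1e3,1),round(float(robot.read_position()[2])*1e3,1),round(float(f),1)))
        if f>fmax: break
    print(L); return z
E
python3 - <<'E'
from rig import robot
from h import *
z=press(robot,-.069,.03,.133,.119,14)
robot.dwell(.3); robot.servo_line(W(-.069,.03,.2),speed=.2)
robot.servo_line(W(-.18,-.145,.22),speed=.3)
c,im,d=snap(robot,'top','t8',(180,160,440,340),3)
P=grid(c,d)
for x,y in((-.08,.15),(-.08,.05),(-.08,-.05),(-.08,-.15),(.03,.15),(.03,-.15)):
    u,v=proj(c,W(x,y,.126)).round().astype(int); print(x,y,np.median(P[v-1:v+2,u-1:u+2,2]).round(4))
cs,_,ds=snap(robot,'scene','s8',(170,150,470,350),2.6); P=grid(cs,ds)
for x,y in((-.08,.15),(-.08,.05),(-.08,-.05),(-.08,-.15),(.03,.15),(.03,-.15)):
    u,v=proj(cs,W(x,y,.126)).round().astype(int); print(x,y,np.median(P[v-1:v+2,u-1:u+2,2]).round(4))
print(robot.read_t())
E
```

```text
[(132.0, 132.1, -0.2), (131.0, 131.0, -1.4), (130.0, 129.9, -0.6), (129.0, 128.9, -1.1), (128.0, 127.9, -0.3), (127.0, 126.9, -1.7), (126.0, 126.3, 4.3), (125.0, 126.2, 13.1), (124.0, 126.1, 22.9)]
-0.08 0.15 0.1246
-0.08 0.05 0.1261
-0.08 -0.05 0.1278
-0.08 -0.15 0.1283
0.03 0.15 0.1252
0.03 -0.15 0.1259
-0.08 0.15 0.1269
-0.08 0.05 0.1249
-0.08 -0.05 0.1269
-0.08 -0.15 0.1264
0.03 0.15 0.1268
0.03 -0.15 0.1271
34.875
```

View pics/t8.png

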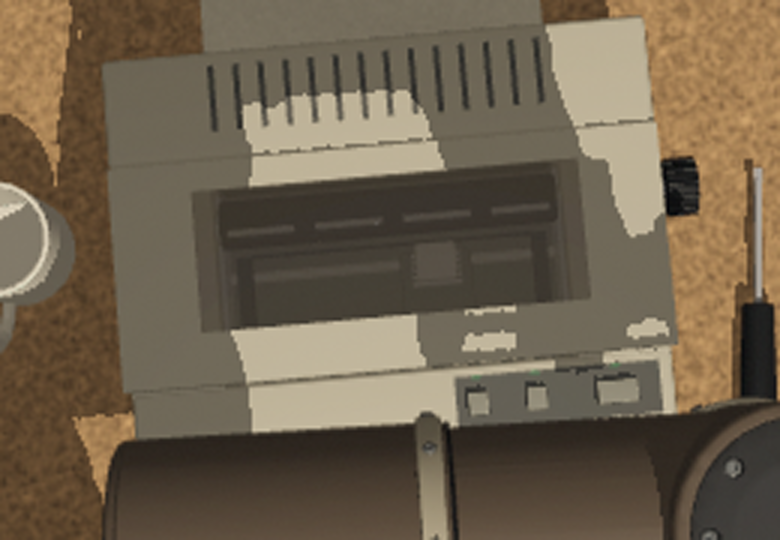

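Cover stopped hard at 126.1 mm, and both cameras read its face at about 126 mm, so it is shut. The on-line key sits at crop (617,390) → pixel (385.7,290), exactly where predicted. Pressing it.

```bash
python3 - <<'E'
from rig import robot
from h import *
robot.servo_line(W(-.119,-.145,.17),speed=.2)
robot.servo_line(W(-.119,-.145,.102),speed=.15)
z=press(robot,-.119,-.145,.102,.090,14)
robot.dwell(.3); print(robot.read_position()[2])
robot.servo_line(W(-.119,-.145,.11),speed=.06)
robot.servo_line(W(-.119,-.145,.2),speed=.2); robot.servo_line(W(-.18,-.145,.26),speed=.3)
c,im,d=snap(robot,'top','t9',(150,100,530,340),2); P=grid(c,d)
for y in(-.145,-.09,-.05):
    u,v=proj(c,W(-.117,y,.098)).round().astype(int); print(y,np.median(P[v-1:v+2,u-1:u+2,2]).round(4))
for x,y in((-.08,.15),(-.08,.0),(-.08,-.15)):
    u,v=proj(c,W(x,y,.126)).round().astype(int); print(x,y,np.median(P[v-1:v+2,u-1:u+2,2]).round(4))
print(robot.read_t())
E
```

```text
[(101.0, 101.3, 0.0), (100.0, 99.9, -0.0), (99.0, 98.9, 0.4), (98.0, 98.0, 1.4), (97.0, 97.0, 3.1), (96.0, 96.0, 4.2), (95.0, 95.0, 3.5), (94.0, 94.7, 11.6), (93.0, 94.5, 22.0)]
0.0944765182356719
-0.145 0.0975
-0.09 0.0989
-0.05 0.0996
-0.08 0.15 0.1253
-0.08 0.0 0.1265
-0.08 -0.15 0.1264
40.2333
```

View pics/t9.png

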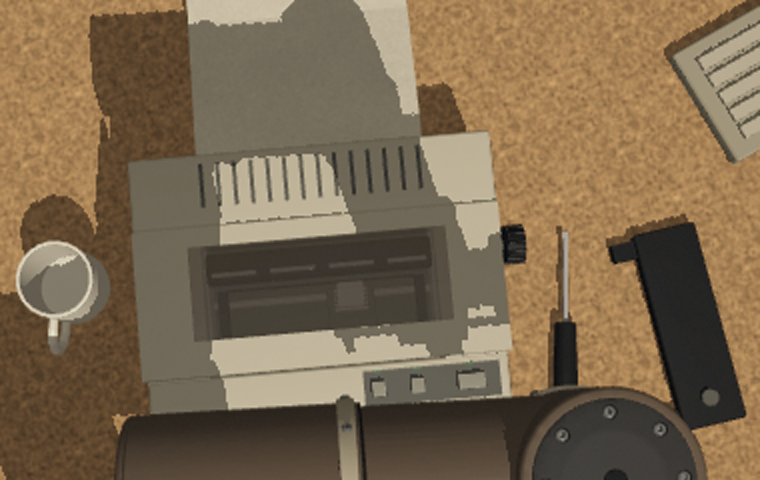

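```bash
python3 - <<'E'
from rig import robot
robot.dwell(.3); print(robot.read_force(),robot.read_t()); print(robot.job_done())
E
```

```text
[ 0.65381161 -1.07850489 -0.61647447] 40.5333
the job is handed in; nothing more can be done
None
```

The lever is in the fifth notch, the cover is shut and the on-line key has been pressed and released. I handed the job in at 40.5 s of the 67 s allowed, with the arm clear of everything.

- **Lever:** It started in the third notch, so it needed two clicks. After the second click it hung short of the fifth notch, at a lean of about 0.11 instead of 0.165 rad. I saw this in the wrist view and pushed it gently the rest of the way in. A last look read the tab's rear edge at −17.6 mm, against −17.3 mm expected for the fifth notch. That reading includes a 2 mm correction for a wrist-camera offset, taken from the notch ridges. I did not check the lever again after the cover covered it.
- **Cover:** I pushed it down to a hard stop with the fingertip at 126.1 mm, using about 23 N. Both cameras then read its outer face at 125–128 mm, where 126 mm is shut.
- **On-line key:** It bottomed hard at 94.5 mm, with 22 N at the stop, and sprang back to about 97.5 mm. The fingers did not go near the two small keys, which still read about 99 mm, i.e. up.
- **Bystanders:** In the last picture the mug, screwdriver and ribbon box looked undisturbed. I judged this by eye, and the arm hid part of the screwdriver and of the ribbon box.

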